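Snap the retaining clip onto a slide rotator's spindle with the fork tool

ROBOT

A 6-joint arm with a two-finger parallel gripper is mounted at the origin on a cart in front of the work surface, level with it; the furniture and walls round the work are solid. World frame = base frame: x ahead of the robot, y to its left, z up, the work surface at z = 0. Lengths are in mm, angles in rad, forces in N, time in s.
With the tool pointing down it reaches from about 275 to 1000 mm from the base axis. Payload 8.4 kg.
Tool frame: the origin (TCP) lies on the centre line of the jaws, within the pads' length; the fingertips stand r.tip_reach ahead of it and the grasp point (between the pads) lies 11 mm behind it (r.tip_reach is the distance from the TCP to the fingertips, in mm); z points along the fingers, y is the line along which they close (so a half turn about z gives the same grasp; the last joint's range is limited). The gripper opens to 85 mm and grips with 20 to 120 N. Pads are 22 mm wide; open, the fingers measure 114 mm over their backs; the gripper's body (76 mm by 85 mm) begins 54 mm behind the grasp point. The pads swing forward as they close: fully open they stand 13 mm farther back than shut.
Start: joints at [1.29, 0.353, 1.633, -0, 1.155, -0.002], TCP at [172, 600.869, 239.281] pointing down, gripper open.
Joint ranges: [-2.63, 2.63], [-0.92, 2.1], [0.06, 2.66], [-1.3, 4.44], [0, 2.69], [-3.02, 3.02]. Speed limits (rad/s): [2.22, 2.22, 2.79, 3.14, 3.14, 3.14].

INTERFACE

Orientations are given as [roll, pitch, yaw] about the fixed x, y, z axes, in that order (R = Rz(yaw) Ry(pitch) Rx(roll)).
In Python, from rig import r gives the robot as it stands.
- The arm moves only by the tool carry_out, never from a script. Its argument "targets" is a list of rows, each an object with "dp": the shift along the tool's x, y, z in mm, a list of three; "yaw": the turn about the tool's z in degrees. A call has 1 to 12 rows; each row is the pose to reach, as a shift and turn from the pose commanded when the call began, along the tool's axes at that moment; what a row does not reach only later rows make up. A row lasts 1/8 s, in which the tool goes at most 62.5 mm and 10.7 degrees, less where a joint would pass 70% of its speed; a pose out of reach is approached as far as the arm can. A call with a gripper value outside its range is refused whole. "fingers" is the opening, from -1 (shut) to 1 (fully open), so that 0 is half open, set as the call begins (left out, the last holds). The fingers move at their own pace and stop on an object; "grip_force" is the grip in N (left out, the last holds). Time passes only in rows, so rows that repeat a pose let the fingers close. It gives the time, the measured TCP pose, the force, the opening and the grip force at its end, in the units of the state.
- r.sense(): the state, without advancing time (a new reading comes with each control period).
- r.grab_frame(name): name is "scene" or "top"; returns the picture (420x560x3 uint8, red, green, blue); there is no depth.
- r.get_calibration(name): a dict with "fx", "fy", "cx", "cy" (pixels), "rvec" (rotation vector, rad) and "tvec" (3), from world to camera coordinates, as OpenCV has them. Camera axes: x right, y down, z forward; pixel columns grow to the right and rows downward; lengths in mm; the calibration is good to about 2 mm. A picture is of the moment at which its call begins. get_calibration takes no time and is no camera call.
- r.sign_off(): hands the job in; it is judged then, once.
The state is a dict: "clock": time; "qpos": joint angles; "qvel": joint speeds; "joint_efforts": joint torques, N m; "eef_pos": TCP position; "tcp_rot": TCP orientation; "contact_force": force on the tool from outside, world axes, zero at the start; "wrist_torque": the same for the moment, N m; "opening": opening from 0.0 (shut) to 1.0 (fully open); "grasp_force": force on a finger pad.
Only numpy, scipy, OpenCV 4.12 (cv2) and the standard library are available. Lean on these libraries where they do the work, as an engineer would, in place of code of your own. Each camera call takes 0.05 s, during which the arm holds its last target. There are 200 camera calls.

TASK

Take the fork tool from its rest and use it to push the split retaining clip, which lies loose on the slide rotator's platform, sideways into the groove of the spindle until it snaps fully home around it. Push the clip only with the fork, never with the gripper itself; then lay the fork back in the two notches of its rest, fork end the same way as before. Do not disturb the other things on the bench.

Things in the scene. Friction and masses are not known exactly. Their poses are not given: they have to be found in the camera images.
- rotator: Fixed slide rotator: grey housing, flat white platform on top (x -110 to +70 mm, y -65 to +65 mm), platform top 40 mm above the bench. A round steel spindle stands up through it. Origin: on the spindle's axis, at bench height. The clip lies on the -x side of the spindle, so its way home is roughly along +x.
- groove (a point): Point on the spindle's axis at the platform's top (40 mm above the bench). The groove, 34 mm in diameter, reaches from here 14 mm up; above it is the spindle's head, up to 44 mm in diameter, 14 to 31 mm above the platform.
- clip: Loose split retaining clip of flat steel, 10 mm thick, 60 mm wide (y), 68 mm long (x), 90 g, flat on the platform. Origin: centre of its 36 mm round opening, at its underside; it lies on the spindle's axis when the clip is home (1 mm of play). Mouth toward +x, 24 mm wide between round jaw tips. Pushing it on takes about 8 to 15 N.
- clip_back (a point): Middle of the clip's straight back edge, to push on: faces the clip's -x, at x = -32 mm from its origin, 5 mm above its underside; the edge runs from y = -28 to +28 mm. In its middle a tail, 16 mm wide, sticks out backward to x = -46 mm.
- jaw_left (a joint): Opening of the clip's left (+y) jaw, rad; 0 closed, sprung shut. The jaw tips touch the groove when the clip's origin is about 31 mm from the spindle's axis, spread to about 0.2 rad, and spring shut again as it comes nearer than about 10 mm.
- jaw_right (a joint): The same for the clip's right (-y) jaw.
- fork: Loose fork tool, 199 mm long, 160 g. Origin: on the handle's axis at the middle of the grip, near the centre of mass; x toward the fork, z up. Square wooden handle, 18 x 18 mm, x = -59 to +29 mm; 20 mm steel pommel to x = -69; 16 mm collar to x = 35; flat steel shank 12 mm wide, 8 mm thick to x = 92 mm; then the fork, 58 mm wide, 8 mm thick (4 mm above and below the axis).
- fork_tip (a point): Point midway between the two prong ends, 130 mm along +x from the fork tool's origin. The prongs run from x = 104 to 130 mm, each 16 mm wide, with a slot of 26 mm between them: the clip's tail fits in the slot and the flat prong ends push on the clip's back edge.
- rest: Fixed grey rest, base 150 x 75 x 8 mm; two uprights 12 mm thick, 63 mm high: at x = -42 mm a notch 24 mm wide, floor 30 mm up, for the handle; at x = +58 mm a notch 18 mm wide, floor 35 mm up, for the shank. Between them is free for fingers. Origin: on the bench below the place of the fork tool's origin, which lies 39 mm up, fork toward the rest's +x.
- coplin: Bystander: open glass staining jar, 68 mm across, 89 mm high, standing right of the rotator. Leave it alone. Origin: centre of its underside.
- dropper: Bystander: small brown dropper bottle, 43 mm across, 112 mm high, behind the rotator. Leave it alone. Origin: centre of its underside.
- tape: Bystander: roll of white cloth tape lying flat, 85 mm across, 25 mm high, right of the rotator, toward the back. Leave it alone. Origin: centre of its underside.
- petri: Bystander: round clear petri dish, 58 mm across, 15 mm high, at the back between rotator and rest. Leave it alone. Origin: centre of its underside.
- coverslips: Bystander: flat white box, 46 x 62 x 16 mm, near the front edge. Leave it alone. Origin: centre of its underside.
Mind the look-alikes: they are no part of the job. What is shaped like the clip but blue is not meant.

How it is judged:
By the outcome, as a careful person would: the job done as asked, in the order asked, and still so for the second after the job is handed in, with the robot touching nothing.
It also fails if it takes over 51 s, if anything falls off the work surface, if the arm or the gripper's body presses on something with over 40 N, if the wrist force passes 120 N, or if a joint passes its speed limit or range.

## Working session

There is one attempt and no reset: what is moved stays moved. The work goes in short steps, Python scripts to look and compute and a tool call to move; the robot and the scene stay as the last step left them, time stands still between calls to the robot, and variables do not carry over. Pictures are saved under pics/ and viewed, at most 10 in all, crops included, and the job is handed in when it is done.

Besides the shell and the picture viewer there is one more tool, called after "Emit:" as a command line: name --argument value ..., lists and objects as JSON in quotes. carry_out: Moves the arm, as the interface text tells. Its arguments: {"type":"object","properties":{"targets":{"type":"array","items":{"type":"object","properties":{"dp":{"type":"array","items":{"type":"number"}},"yaw":{"type":"number"}}}},"fingers":{"type":"number"},"grip_force":{"type":"number"}},"required":["targets"]}

```bash
mkdir -p pics; cat > h.py <<'E'
import numpy as np, cv2
from rig import r
def cam(n):
    c=r.get_calibration(n); R=cv2.Rodrigues(np.array(c["rvec"],float))[0]; t=np.array(c["tvec"],float).ravel()
    K=np.array([[c["fx"],0,c["cx"]],[0,c["fy"],c["cy"]],[0,0,1.]]); return K,R,t
def ray(n,u,v):
    K,R,t=cam(n); return -R.T@t, R.T@np.linalg.inv(K)@np.array([u,v,1.])
def onz(n,u,v,z):
    o,d=ray(n,u,v); return (o+d*(z-o[2])/d[2]).round(1)
def proj(n,p):
    K,R,t=cam(n); q=K@(R@np.array(p,float)+t); return (q[:2]/q[2]).round(1)
def tri(n1,p1,n2,p2):
    o1,d1=ray(n1,*p1); o2,d2=ray(n2,*p2)
    d1/=np.linalg.norm(d1); d2/=np.linalg.norm(d2)
    s=np.linalg.lstsq(np.c_[d1,-d2],o2-o1,rcond=None)[0]
    a,b=o1+s[0]*d1,o2+s[1]*d2; return ((a+b)/2).round(1), round(float(np.linalg.norm(a-b)),1)
def save(n,f):
    im=r.grab_frame(n); np.save(f"pics/{f}.npy",im); cv2.imwrite(f"pics/{f}.png",cv2.cvtColor(im,cv2.COLOR_RGB2BGR)); return im
E
python3 - <<'E'
from h import *
a=save("scene","s0");b=save("top","t0")
for n in("scene","top"):
    K,R,t=cam(n);print(n,K[0,0],-R.T@t,R[2])
print(r.sense(),r.tip_reach)
E
```

```text
scene 414.2430176948573 [   4.14836762 -930.58722137  579.66099803] [ 0.49461272  0.74780526 -0.44288322]
top 437.22639209096053 [ 502.15775     -69.18695487 1550.96551847] [ 3.89592197e-02 -2.68360205e-04 -9.99240765e-01]
{'clock': 0.1, 'qpos': array([ 1.28957396e+00,  3.53585100e-01,  1.63405761e+00, -3.01566880e-05,
        1.15522577e+00, -2.36711548e-03]), 'qvel': array([-0.00028911, -0.00087081, -0.00381656,  0.00048569, -0.00105483,
        0.00029791]), 'joint_efforts': array([-1.04978841e-03, -6.06352615e+01, -3.42820144e+01, -1.02964696e-04,
        3.81312770e-03, -3.44045236e-05]), 'eef_pos': array([171.90567177, 600.45159622, 238.63380354]), 'tcp_rot': array([-3.14031677e+00,  2.45542822e-05,  2.86274961e+00]), 'contact_force': array([0.04609998, 0.38228566, 0.17264738]), 'wrist_torque': array([-0.02455673, -0.04532193,  0.0414527 ]), 'grasp_force': 0.0, 'opening': 1.002087251487272} 8.0
```

View pics/s0.png

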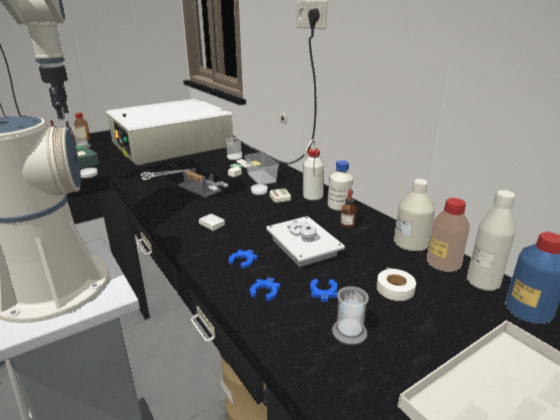

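View pics/t0.png

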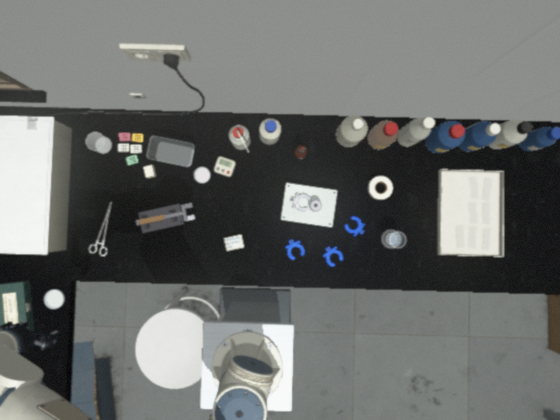

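The overviews show the rest with the fork at top (165,218) and scene (200,181), the platform with clip and spindle at top (309,204) and scene (303,238), and blue decoys below the platform. I'll zoom in on the rest and the platform.

```bash
python3 - <<'E'
import numpy as np,cv2
s=cv2.imread('pics/s0.png');t=cv2.imread('pics/t0.png')
def c(im,x,y,w,h,k): return cv2.resize(im[y:y+h,x:x+w],(400,300),interpolation=cv2.INTER_CUBIC)
o=np.vstack([np.hstack([c(t,125,192,80,60,5),c(t,270,175,80,60,5)]),np.hstack([c(s,135,150,100,75,4),c(s,260,205,100,75,4)])])
cv2.imwrite('pics/z0.png',o)
E
```

```text
(no output)
```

View pics/z0.png

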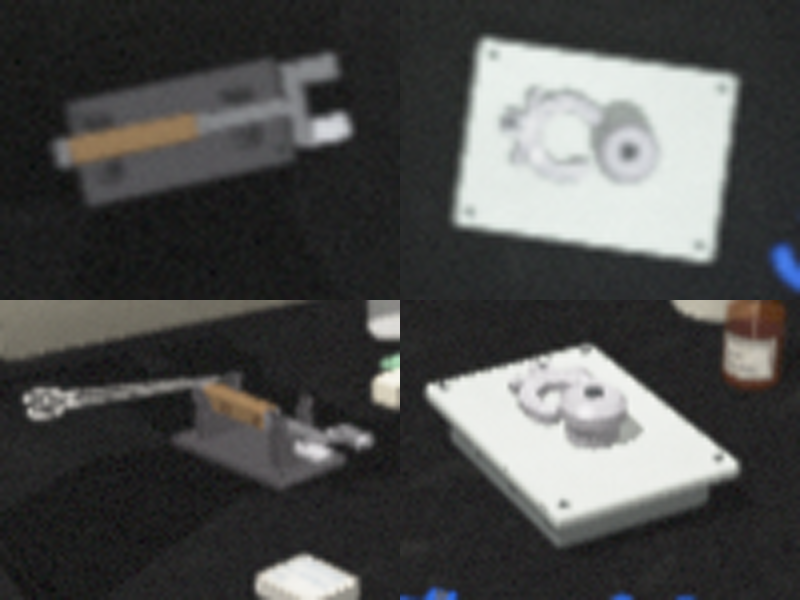

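Zoomed in, the handle, shank and prongs show clearly in the rest: in the top image the fork points right and slightly up. The clip's ring is at about top (303,201), with its tail at (291,199). The spindle head is at top (316,205). Measuring these now.

```bash
cat > m.py <<'E'
from h import *
def big(im,x,y,w,h,k=8): return cv2.resize(im[y:y+h,x:x+w],None,fx=k,fy=k,interpolation=cv2.INTER_CUBIC)
def un(p,x,y,k=8): return (np.array(p,float)+.5)/k-.5+[x,y]
def blob(m):
    c=max(cv2.findContours(m.astype(np.uint8),cv2.RETR_EXTERNAL,cv2.CHAIN_APPROX_NONE)[0],key=cv2.contourArea); return c
E
python3 - <<'E'
from m import *
S=np.load('pics/s0.npy');T=np.load('pics/t0.npy')
def wood(im,x,y,w,h):
    b=big(im,x,y,w,h).astype(int); return blob((b[...,0]-b[...,2]>45))
ct=wood(T,125,192,80,60); rt=cv2.minAreaRect(ct)
P=np.array([onz("top",*un(p,125,192),48) for p in cv2.boxPoints(rt)]);print("wood top px",un(rt[0],125,192),rt[1],rt[2]);print(P,P.mean(0))
cs=wood(S,135,150,100,75);M=cv2.moments(cs);print("wood scene c",un((M['m10']/M['m00'],M['m01']/M['m00']),135,150), un(cs.reshape(-1,2).min(0),135,150),un(cs.reshape(-1,2).max(0),135,150))
# platform
b=big(T,270,175,80,60); g=cv2.cvtColor(b,cv2.COLOR_RGB2GRAY); m=g>130
c=cv2.convexHull(blob(m));rp=cv2.minAreaRect(c);print(rp)
P=np.array([onz("top",*un(p,270,175),40) for p in cv2.boxPoints(rp)]);print(P,P.mean(0),np.linalg.norm(np.diff(P,axis=0),axis=1))
bs=big(S,260,205,100,75); gs=cv2.cvtColor(bs,cv2.COLOR_RGB2GRAY)
o=np.hstack([cv2.resize(g[8*3:8*53,8*12:8*62],(400,400)),cv2.resize(gs[8*5:8*45,8*15:8*65],(400,320))[:,:] if 0 else cv2.resize(gs[40:360,120:440],(400,400))])
o=cv2.createCLAHE(3,(4,4)).apply(o); cv2.imwrite('pics/z1.png',o)
E
```

```text
wood top px [151.17378044 219.18902206] (36.81096267700195, 196.60350036621094) 77.94921112060547
[[499.5 384.   48. ]
 [519.5 302.2  48. ]
 [504.1 298.3  48. ]
 [484.2 380.1  48. ]] [501.825 341.15   48.   ]
wood scene c [193.74663495 175.26987311] [185.9375 170.8125] [201.6875 180.9375]
((313.429443359375, 240.48046875), (423.96136474609375, 306.8130798339844), 8.350752830505371)
[[ 512.5 -100.5   40. ]
 [ 644.5 -116.1   40. ]
 [ 622.9 -298.4   40. ]
 [ 491.1 -282.1   40. ]] [ 567.75  -199.275   40.   ] [132.91862172 183.57518896 132.80410385]
```

View pics/z1.png

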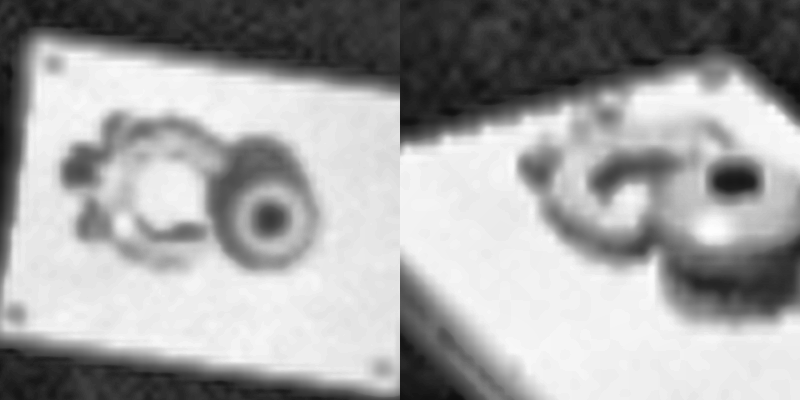

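The enhanced crop shows the tail end at top (291.8,198.6), the opening's centre near (302.9,202), and the spindle hole at (315.2,204.7). The clip's axis is turned a little relative to the platform but points at the spindle. Refining these now.

```bash
python3 - <<'E'
from m import *
S=np.load('pics/s0.npy');T=np.load('pics/t0.npy')
q=lambda x,y: un((x,y),282,178)
print("spindle from hole z71",onz("top",*q(269,217),71))
g=cv2.cvtColor(big(T,282,178,50,50),cv2.COLOR_RGB2GRAY)
n,l,st,ce=cv2.connectedComponentsWithStats((g<150).astype(np.uint8))
for i in range(1,n):
    if st[i,4]>100: print("dark",st[i],ce[i].round(0),onz("top",*q(*ce[i]),50))
m=(g[150:240,125:210]>225); 
for th in(215,222,228):
    mm=(g>th).astype(np.uint8); mm[:, :110]=0
    n,l,st,ce=cv2.connectedComponentsWithStats(mm); i=l[193,167]; print(th,g[193,167],st[i],ce[i],onz("top",*q(*ce[i]),42))
print(g[193,60:240:6]); print(g[90:300:6,167])
# scene: spindle hole, zoom2 origin
qs=lambda x,y: un((np.array([x-400,y])*320/400+[120,40]),260,205)
print("hole px",qs(735,180),tri("top",q(269,217),"scene",qs(735,180)), "tail",tri("top",q(78,165),"scene",qs(535,166)))
# fork prongs
b=big(T,125,192,80,60);g=cv2.cvtColor(b,cv2.COLOR_RGB2GRAY); c=cv2.cvtColor(b,cv2.COLOR_RGB2HSV)
mm=(g>105)&(np.arange(640)[None]>400)
n,l,st,ce=cv2.connectedComponentsWithStats(mm.astype(np.uint8))
d=np.array([.2375,-.971]);o=np.array([505.4,326.6]);
ys,xs=np.nonzero(mm); P=np.array([onz("top",*un((x,y),125,192),43)[:2] for x,y in zip(xs[::5],ys[::5])])-o
print("fork x max",np.percentile(P@d,[1,50,98,100]),"lat",np.percentile(P@[-d[1],d[0]],[0,1,99,100]))
# scene prediction of fork features
for z in(39,48): print("scene wood pred",z,[proj("scene",[*(o+d*k),z]) for k in(-59,29)])
print("pred tail scene/top")
E
```

```text
spindle from hole z71 [ 566.7 -218.5   71. ]
dark [    0     0   400   236 28666] [202.  43.] [ 641.8 -189.9   50. ]
dark [260 208  22  22 389] [270. 219.] [ 566.9 -221.    50. ]
dark [    0   337   400    63 13563] [142. 378.] [ 496.9 -167.8   50. ]
215 236 [ 110  135  101  109 7504] [155.4255064  188.49027186] [ 578.9 -172.1   42. ]
222 236 [ 110  150   94   88 5082] [157.86580087 193.26190476] [ 576.9 -173.2   42. ]
228 236 [ 137  161   64   64 3201] [168.59450172 192.657607  ] [ 577.3 -177.8   42. ]
[229 224 221 218 216 215 219 226 227 225 221 219 222 229 233 234 234 235
 236 236 235 235 235 230 216 185 162 155 157 164]
[236 236 236 232 218 192 187 210 219 222 221 219 228 233 235 234 235 235
 236 234 233 233 228 216 194 204 219 218 210 210 219 230 232 234 234]
hole px [308.0625 227.5625] (array([ 567.5, -219. ,   71.7]), 2.1) tail (array([ 580.3, -133.3,   33.4]), 19.8)
fork x max [ 68.0115575 102.927475  128.907469  131.9211   ] lat [-31.21945   -29.910293   26.7631525  28.10785  ]
scene wood pred 39 [array([186. , 172.9]), array([201.6, 179.2])]
scene wood pred 48 [array([185.7, 170.5]), array([201.3, 176.7])]
pred tail scene/top
```

```bash
python3 - <<'E'
from m import *
q=lambda x,y: un((x,y),282,178)
iq=lambda p:(((p-np.array([260,205])+.5)*8-.5-[120,40])*400/320+[400,0]).round(0)
for n,a in dict(tail=(78,165),e1=(115,127),e2=(93,221),hole=(168.5,193)).items():
    for z in (40,45,50):
        P=onz("top",*q(*a),z); print(n,z,P,"scene z1 px",iq(proj("scene",P)))
T=np.load('pics/t0.npy');S=np.load('pics/s0.npy')
a=big(T,285,187,30,30,13);b=big(S,274,208,30,30,13)
o=np.hstack([a,b]);o=np.clip((o.astype(float)-100)*1.7,0,255).astype(np.uint8)
cv2.imwrite('pics/z2.png',o[...,::-1])
E
```

```text
tail 40 [ 588.2 -138.4   40. ] scene z1 px [606. 141.]
tail 45 [ 587.9 -138.2   45. ] scene z1 px [605. 125.]
tail 50 [ 587.7 -138.    50. ] scene z1 px [604. 108.]
e1 40 [ 605.1 -154.    40. ] scene z1 px [691. 147.]
e1 45 [ 604.8 -153.7   45. ] scene z1 px [690. 130.]
e1 50 [ 604.5 -153.4   50. ] scene z1 px [689. 114.]
e2 40 [ 564.2 -145.6   40. ] scene z1 px [549. 176.]
e2 45 [ 564.  -145.3   45. ] scene z1 px [548. 160.]
e2 50 [ 563.8 -145.1   50. ] scene z1 px [547. 143.]
hole 40 [ 577.2 -177.9   40. ] scene z1 px [661. 212.]
hole 45 [ 577.  -177.5   45. ] scene z1 px [660. 195.]
hole 50 [ 576.7 -177.2   50. ] scene z1 px [658. 178.]
```

View pics/z2.png

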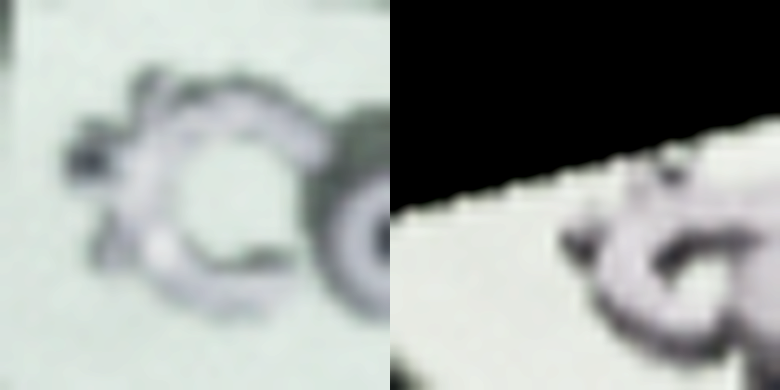

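```bash
cat > go.py <<'E'
import sys
from h import *
from scipy.spatial.transform import Rotation as Ro
# usage: go.py x y z yawdeg  -> dp, yaw from measured pose (tool pointing down)
def go(x,y,z,yaw):
    s=r.sense(); M=Ro.from_euler('xyz',s['tcp_rot']).as_matrix()
    d=M.T@(np.array([x,y,z])-s['eef_pos']); cy=np.degrees(np.arctan2(M[1,0],M[0,0]))
    print("clock",round(s['clock'],2),"pos",s['eef_pos'].round(1),"rot",np.degrees(s['tcp_rot']).round(2),"dp",d.round(1),"yaw",round(-((yaw-cy+180)%360-180),2),"F",s['contact_force'].round(1),"op",round(s['opening'],3),"g",round(s['grasp_force'],1))
if __name__=="__main__": go(*map(float,sys.argv[1:5]))
E
python3 go.py 505.3 326.6 125 103.3
```

```text
clock 0.1 pos [171.9 600.5 238.6] rot [-179.93    0.    164.02] dp [-395.9 -171.4  113.9] yaw 60.72 F [0.  0.4 0.2] op 1.002 g 0.0
```

Emit:
carry_out --targets '[{"dp":[-396,-171,114],"yaw":60.7},{"dp":[-396,-171,114],"yaw":60.7},{"dp":[-396,-171,114],"yaw":60.7},{"dp":[-396,-171,114],"yaw":60.7},{"dp":[-396,-171,114],"yaw":60.7},{"dp":[-396,-171,114],"yaw":60.7},{"dp":[-396,-171,114],"yaw":60.7},{"dp":[-396,-171,114],"yaw":60.7},{"dp":[-396,-171,114],"yaw":60.7},{"dp":[-396,-171,114],"yaw":60.7},{"dp":[-396,-171,114],"yaw":60.7}]' --fingers 1 --grip_force 80

```text
clock: 1.48
eef_pos: [504.8, 328.6, 125.7]
tcp_rot: [3.141, -0.0, 1.805]
contact_force: [0.1, 0.2, 0.3]
opening: 0.996
grasp_force: 0.0
```

```bash
python3 go.py 505.3 326.6 28 103.3
```

```text
clock 1.48 pos [504.8 328.6 125.7] rot [ 1.7998e+02 -2.0000e-02  1.0343e+02] dp [-2.1 -0.1 97.7] yaw 0.13 F [0.1 0.2 0.3] op 0.996 g 0.0
```

Emit:
carry_out --targets '[{"dp":[-1,0,35],"yaw":0},{"dp":[-1,0,65],"yaw":0},{"dp":[-1,0,85],"yaw":0},{"dp":[-1,0,97.5],"yaw":0},{"dp":[-1,0,97.5],"yaw":0},{"dp":[-1,0,97.5],"yaw":0}]'

```text
clock: 2.22
eef_pos: [506.4, 326.9, 28.6]
tcp_rot: [3.14, -0.0, 1.803]
contact_force: [-0.3, 0.4, 0.6]
opening: 0.995
grasp_force: 0.0
```

```bash
python3 go.py 505.3 326.6 28 103.3
```

```text
clock 2.23 pos [506.4 326.9  28.6] rot [ 1.7993e+02 -2.0000e-02  1.0333e+02] dp [-0.1 -1.2  0.6] yaw 0.03 F [-0.3  0.4  0.6] op 0.995 g 0.0
```

Emit:
carry_out --targets '[{"dp":[0,-1,0.5],"yaw":0},{"dp":[0,-1,0.5],"yaw":0},{"dp":[0,-1,0.5],"yaw":0},{"dp":[0,-1,0.5],"yaw":0},{"dp":[0,-1,0.5],"yaw":0},{"dp":[0,-1,0.5],"yaw":0},{"dp":[0,-1,0.5],"yaw":0},{"dp":[0,-1,0.5],"yaw":0},{"dp":[0,-1,0.5],"yaw":0},{"dp":[0,-1,0.5],"yaw":0}]' --fingers -1 --grip_force 80

```text
clock: 3.48
eef_pos: [505.6, 326.6, 27.8]
tcp_rot: [3.14, -0.0, 1.804]
contact_force: [1.7, -0.4, 5.5]
opening: 0.196
grasp_force: 78.8
```

```bash
python3 go.py 505.3 326.6 130 103.3
```

```text
clock 3.48 pos [505.6 326.6  27.8] rot [ 1.7992e+02 -2.0000e-02  1.0333e+02] dp [ 1.000e-01 -1.000e-01 -1.022e+02] yaw 0.03 F [ 1.7 -0.4  5.5] op 0.196 g 78.8
```

Gripped. Lifting straight up.

Emit:
carry_out --targets '[{"dp":[0,0,-10]},{"dp":[0,0,-30]},{"dp":[0,0,-60]},{"dp":[0,0,-90]},{"dp":[0,0,-100]},{"dp":[0,0,-100]},{"dp":[0,0,-100]}]'

```text
schema error: expected keys dp, yaw
```

```bash
python3 - <<'E'
from h import *
from go import go
save("top","t1");save("scene","s1")
go(622.8,1.9,127,75.7)
E
python3 - <<'E'
import cv2,numpy as np
t=cv2.imread('pics/t1.png');s=cv2.imread('pics/s1.png')
c=lambda im,x,y:cv2.resize(im[y:y+75,x:x+100],(400,300),interpolation=2)
cv2.imwrite('pics/z3.png',np.hstack([c(t,115,180),c(s,150,125)]))
E
```

```text
clock 3.58 pos [505.5 326.6  27.8] rot [ 1.7992e+02 -2.0000e-02  1.0334e+02] dp [-342.9   39.3  -99.3] yaw 27.64 F [ 1.2 -0.6  5.5] op 0.193 g 78.8
```

View pics/z3.png

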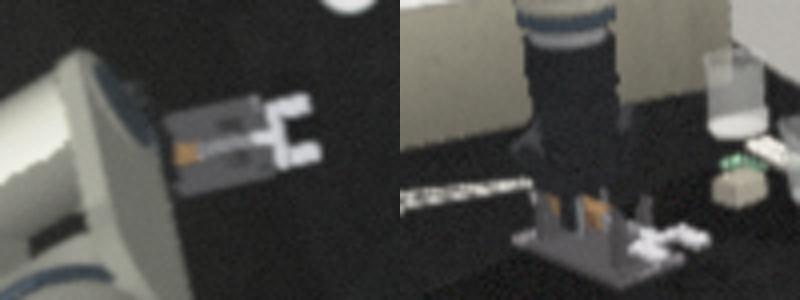

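The move was refused because the "yaw" key was missing. The picture shows the fingers around the handle between the uprights, with the prongs still in the rest at top (190,211). Lifting now.

Emit:
carry_out --targets '[{"dp":[0,0,-10],"yaw":0},{"dp":[0,0,-30],"yaw":0},{"dp":[0,0,-60],"yaw":0},{"dp":[0,0,-90],"yaw":0},{"dp":[0,0,-100],"yaw":0},{"dp":[0,0,-100],"yaw":0},{"dp":[0,0,-100],"yaw":0}]'

```text
clock: 4.45
eef_pos: [504.1, 325.8, 126.1]
tcp_rot: [-3.14, 0.001, 1.803]
contact_force: [0.2, -1.2, -1.8]
opening: 0.192
grasp_force: 79.1
```

```bash
python3 go.py 627 20 127 75.7
```

```text
clock 4.45 pos [504.1 325.8 126.1] rot [-1.7989e+02  4.0000e-02  1.0332e+02] dp [-325.9   49.1   -0.8] yaw 27.62 F [ 0.2 -1.2 -1.8] op 0.192 g 79.1
```

Emit:
carry_out --targets '[{"dp":[-30,5,0],"yaw":3},{"dp":[-75,12,0],"yaw":8},{"dp":[-125,20,0],"yaw":14},{"dp":[-175,28,0],"yaw":19},{"dp":[-225,36,0],"yaw":23},{"dp":[-270,42,0],"yaw":26},{"dp":[-305,46,0],"yaw":27.6},{"dp":[-326,49,-1],"yaw":27.6},{"dp":[-326,49,-1],"yaw":27.6},{"dp":[-326,49,-1],"yaw":27.6}]'

```text
clock: 5.7
eef_pos: [627.2, 21.2, 127.8]
tcp_rot: [-3.14, -0.0, 1.322]
contact_force: [-0.4, 0.4, -1.2]
opening: 0.197
grasp_force: 79.0
```

```bash
python3 - <<'E'
from m import *
from go import go
t=save("top","t2");s=save("scene","s2")
go(622.8,1.9,35,75.7)
a=big(t,230,170,100,75,4);b=big(s,220,180,100,75,4)
cv2.imwrite('pics/z4.png',np.hstack([a,b])[...,::-1])
E
```

```text
clock 5.8 pos [627.2  21.5 128.1] rot [-179.96   -0.     75.8 ] dp [-20.1   0.6  93.1] yaw 0.1 F [-1.2  1.3 -1.6] op 0.2 g 79.0
```

View pics/z4.png

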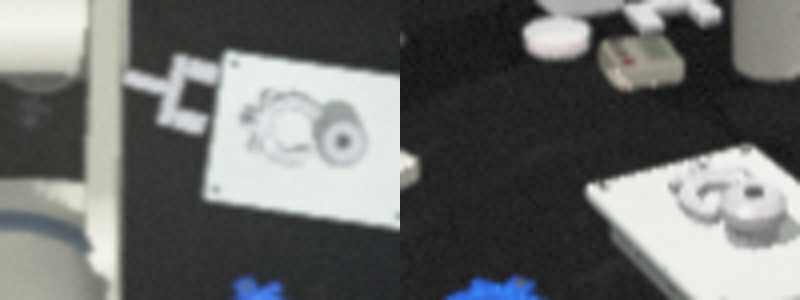

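The fork is held level. Its prongs are at top (284,189) and (281,202), just outside the platform edge, and the clip hasn't moved. Next I'll check the held fork's prong ends against the prediction in both views.

```bash
python3 - <<'E'
from m import *
s=r.sense();p=s['eef_pos'];y=s['tcp_rot'][2]-np.pi; d=np.array([np.cos(y),np.sin(y)]);n=np.array([-d[1],d[0]]);z=p[2]+11
for l in(21,-21):
    for x,dz in((130,0),(110,4)):
        P=[*(p[:2]+d*x+n*l),z+dz]
        a=proj("top",P);b=proj("scene",P);print(l,x,np.round(P,1),"z4 top",((a-[230,170])*4+1.5).round(0),"z4 scene",((b-[220,180])*4+1.5+[400,0]).round(0))
S=np.load('pics/s2.npy');T=np.load('pics/t2.npy')
a=big(T,255,178,36,30,11);b=big(S,270,160,36,30,11)
cv2.imwrite('pics/z5.png',np.hstack([a,b])[...,::-1])
E
```

```text
21 130 [ 615.7 -109.6  139.1] z4 top [218.  73.] z4 scene [712.  18.]
21 110 [620.6 -90.2 143.1] z4 top [194.  66.] z4 scene [701.   2.]
-21 130 [575.  -99.3 139.1] z4 top [204. 122.] z4 scene [653.  28.]
-21 110 [579.9 -79.9 143.1] z4 top [180. 116.] z4 scene [643.  11.]
```

View pics/z5.png

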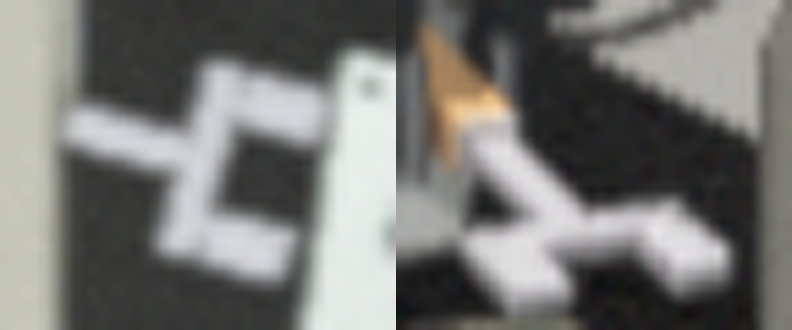

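The prong ends match the prediction to within 1 px in both views, possibly 1 mm low. I'll move forward and come down behind the tail, 1 mm higher than nominal.

Emit:
carry_out --targets '[{"dp":[-10,1,10],"yaw":0},{"dp":[-20,1.5,35],"yaw":0},{"dp":[-20,1.5,60],"yaw":0},{"dp":[-20,1.5,78],"yaw":0},{"dp":[-20,1.5,86],"yaw":0},{"dp":[-20,1.5,90],"yaw":0},{"dp":[-20,1.5,91],"yaw":0},{"dp":[-20,1.5,91],"yaw":0},{"dp":[-20,1.5,91],"yaw":0}]'

```text
clock: 6.92
eef_pos: [624.6, 0.6, 37.8]
tcp_rot: [3.141, -0.0, 1.322]
contact_force: [0.5, 0.5, -1.4]
opening: 0.199
grasp_force: 79.0
```

```bash
python3 - <<'E'
from m import *
from go import go
t=save("top","t3");s=save("scene","s3")
go(606.5,-62,36,75.7)
a=big(t,265,175,66,66,6);b=big(s,265,205,66,66,6)
cv2.imwrite('pics/z6.png',np.hstack([a,b])[...,::-1])
E
```

```text
clock 7.03 pos [6.245e+02 6.000e-01 3.770e+01] rot [ 1.7997e+02 -1.0000e-02  7.5730e+01] dp [-65.1  -2.    1.7] yaw 0.03 F [ 0.8 -0.  -1. ] op 0.199 g 79.0
```

View pics/z6.png

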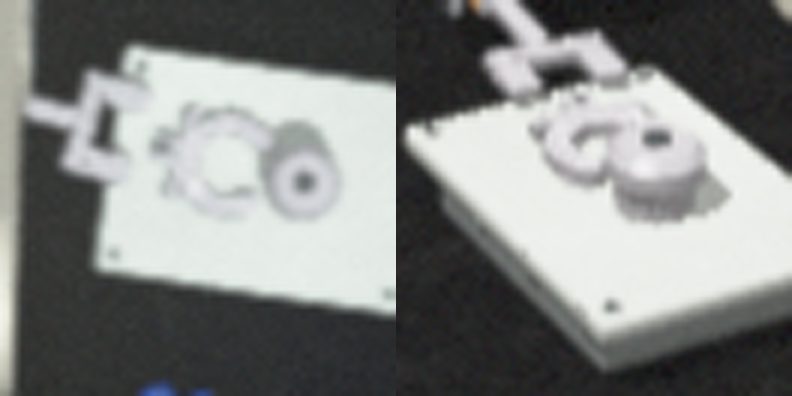

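The slot is behind the tail but sits about 3 mm too far up in the image: slot centre at (137,131) against tail (160,143) in the crop. I'll shift sideways 2.5 mm, lower by 1.5 mm, and advance.

Emit:
carry_out --targets '[{"dp":[0,-2.5,1.5],"yaw":0},{"dp":[0,-2.5,1.5],"yaw":0},{"dp":[-4,-2.5,1.5],"yaw":0},{"dp":[-8,-2.5,1.5],"yaw":0},{"dp":[-12,-2.5,1.5],"yaw":0},{"dp":[-16,-2.5,1.5],"yaw":0},{"dp":[-19,-2.5,1.5],"yaw":0},{"dp":[-22,-2.5,1.5],"yaw":0},{"dp":[-25,-2.5,1.5],"yaw":0},{"dp":[-28,-2.5,1.5],"yaw":0},{"dp":[-30,-2.5,1.5],"yaw":0},{"dp":[-30,-2.5,1.5],"yaw":0}]'

```text
clock: 8.52
eef_pos: [614.4, -28.0, 35.8]
tcp_rot: [-3.141, 0.0, 1.321]
contact_force: [-0.8, 0.5, -1.3]
opening: 0.199
grasp_force: 79.0
```

```bash
python3 - <<'E'
from m import *
from go import go
t=save("top","t4");s=save("scene","s4")
go(606.5,-62,36,75.7)
a=big(t,265,175,66,66,6);b=big(s,265,205,66,66,6)
cv2.imwrite('pics/z7.png',np.hstack([a,b])[...,::-1])
E
```

```text
clock 8.62 pos [614.4 -27.9  35.8] rot [-180.      0.     75.73] dp [-35.    0.7  -0.2] yaw 0.03 F [-0.4  0.4 -0.4] op 0.195 g 79.0
```

View pics/z7.png

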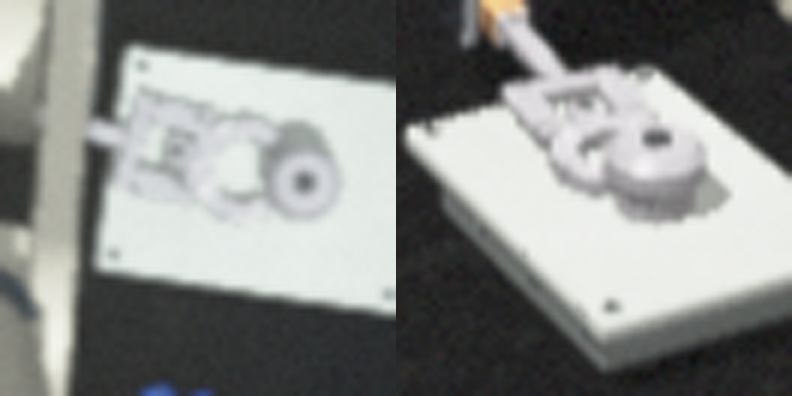

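The tail sits in the slot at (180,150) in the crop and the prongs are against the clip's back edge, with the clip pushed slightly toward the spindle. I've used all ten views, so from here I rely on force and numeric measurements. Next push is 20 mm.

Emit:
carry_out --targets '[{"dp":[-3,0.2,0],"yaw":0},{"dp":[-6,0.4,0],"yaw":0},{"dp":[-8,0.5,0],"yaw":0},{"dp":[-10,0.5,0],"yaw":0},{"dp":[-12,0.5,0],"yaw":0},{"dp":[-14,0.5,0],"yaw":0}]'

```text
clock: 9.38
eef_pos: [612.3, -40.2, 36.1]
tcp_rot: [3.14, -0.002, 1.321]
contact_force: [2.2, 9.2, -1.5]
opening: 0.196
grasp_force: 79.0
```

```bash
python3 go.py 606.5 -62 36 75.7
```

```text
clock 9.38 pos [612.3 -40.2  36.1] rot [ 1.7993e+02 -1.3000e-01  7.5700e+01] dp [-22.6  -0.3   0. ] yaw -0.0 F [ 2.2  9.2 -1.5] op 0.196 g 79.0
```

Emit:
carry_out --targets '[{"dp":[-2,0,0],"yaw":0},{"dp":[-4,0,0],"yaw":0},{"dp":[-6,0,0],"yaw":0},{"dp":[-8,0,0],"yaw":0},{"dp":[-10,0,0],"yaw":0}]'

```text
clock: 10.0
eef_pos: [609.4, -50.7, 35.9]
tcp_rot: [3.141, -0.001, 1.322]
contact_force: [1.3, 4.7, 0.1]
opening: 0.196
grasp_force: 79.0
```

Emit:
carry_out --targets '[{"dp":[-2,0,0],"yaw":0},{"dp":[-4,0,0],"yaw":0},{"dp":[-6,0,0],"yaw":0},{"dp":[-6,0,0],"yaw":0}]'

```text
clock: 10.5
eef_pos: [607.2, -57.5, 35.7]
tcp_rot: [-3.141, 0.0, 1.321]
contact_force: [-0.4, 1.0, -2.0]
opening: 0.195
grasp_force: 79.0
```

```bash
python3 go.py 606.5 -62 36 75.7
```

```text
clock 10.5 pos [607.2 -57.5  35.7] rot [-1.7997e+02  2.0000e-02  7.5700e+01] dp [-4.5  0.4 -0.3] yaw 0.0 F [-0.4  1.  -2. ] op 0.195 g 79.0
```

Emit:
carry_out --targets '[{"dp":[-1.5,0,0],"yaw":0},{"dp":[-3,0,0],"yaw":0},{"dp":[-3,0,0],"yaw":0}]'

```text
clock: 10.88
eef_pos: [606.7, -60.1, 35.8]
tcp_rot: [-3.141, 0.0, 1.322]
contact_force: [-0.4, 0.1, -1.6]
opening: 0.195
grasp_force: 79.0
```

Emit:
carry_out --targets '[{"dp":[-1,0,0],"yaw":0},{"dp":[-2,0,0],"yaw":0},{"dp":[-2,0,0],"yaw":0}]'

```text
clock: 11.25
eef_pos: [606.2, -62.0, 35.8]
tcp_rot: [-3.142, 0.0, 1.322]
contact_force: [0.3, -0.6, -2.1]
opening: 0.201
grasp_force: 79.0
```

Emit:
carry_out --targets '[{"dp":[-1,0,0],"yaw":0},{"dp":[-1.5,0,0],"yaw":0},{"dp":[-1.5,0,0],"yaw":0}]'

```text
clock: 11.62
eef_pos: [606.2, -62.6, 35.9]
tcp_rot: [3.141, -0.001, 1.321]
contact_force: [1.6, 4.9, -1.8]
opening: 0.195
grasp_force: 79.0
```

Emit:
carry_out --targets '[{"dp":[-1,0,0],"yaw":0},{"dp":[-1.5,0,0],"yaw":0},{"dp":[-1.5,0,0],"yaw":0}]'

```text
clock: 12.0
eef_pos: [606.3, -62.8, 36.0]
tcp_rot: [3.141, -0.003, 1.321]
contact_force: [2.9, 13.1, -1.2]
opening: 0.193
grasp_force: 79.1
```

The fork came to a firm stop within 1 mm of the predicted home position, after the 9 N spread-and-snap. Backing straight out, then up.

Emit:
carry_out --targets '[{"dp":[3,0,0],"yaw":0},{"dp":[8,0,0],"yaw":0},{"dp":[16,0,0],"yaw":0},{"dp":[26,0,0],"yaw":0},{"dp":[38,0,0],"yaw":0},{"dp":[48,0,-10],"yaw":0},{"dp":[55,0,-35],"yaw":0},{"dp":[60,0,-70],"yaw":0},{"dp":[70,0,-95],"yaw":0},{"dp":[90,0,-95],"yaw":0},{"dp":[90,0,-95],"yaw":0}]'

```text
clock: 13.38
eef_pos: [627.8, 24.2, 130.4]
tcp_rot: [-3.141, -0.0, 1.323]
contact_force: [-0.5, -0.4, -2.1]
opening: 0.196
grasp_force: 79.0
```

```bash
python3 - <<'E'
from m import *
from go import go
t=save("top","t5");s=save("scene","s5")
go(504.8,326.6,129,103.33)
T=np.load('pics/t0.npy')
# dark marks of the clip back/tail: where the picture changed
g0,g1=[cv2.cvtColor(big(i,282,178,50,50),cv2.COLOR_RGB2GRAY).astype(int) for i in(T,t)]
D=g1-g0
n,l,st,ce=cv2.connectedComponentsWithStats((D<-25).astype(np.uint8))
for i in range(1,n):
    if st[i,4]>150: print("darker",st[i],onz("top",*un(ce[i],282,178),50))
sp=np.array([566.5,-219]);d=np.array([-.247,-.969]);nn=np.array([.969,-.247])
for im,nm in((T,"before"),(t,"after")):
    print(nm,[int(cv2.cvtColor(im,cv2.COLOR_RGB2GRAY)[tuple(np.round(proj("top",[*(sp-d*k),50])[::-1]).astype(int))]) for k in range(18,100,4)])
b=cv2.cvtColor(t,cv2.COLOR_RGB2GRAY)
for y in range(192,213,1): print(' '.join(f"{v:3d}" for v in b[y,294:330]))
E
```

```text
clock 13.47 pos [626.9  22.9 129.6] rot [-1.7989e+02  4.0000e-02  7.5790e+01] dp [ 264.4 -192.9    0.7] yaw -27.54 F [-0.8 -0.3 -1.7] op 0.197 g 79.0
darker [302 164  20  26 270] [ 585.6 -238.2   50. ]
darker [ 156  169   51   54 1905] [ 576.5 -182.4   50. ]
darker [180 243  34  19 339] [ 551.9 -189.3   50. ]
before [173, 155, 217, 233, 235, 235, 236, 235, 234, 234, 225, 223, 229, 226, 213, 183, 166, 168, 186, 231, 234]
after [171, 160, 212, 208, 179, 151, 150, 186, 220, 230, 233, 234, 235, 235, 234, 233, 233, 232, 232, 232, 234]
237 237 236 237 234 233 234 235 235 236 237 237 236 235 234 235 236 234 234 233 232 233 233 232 233 231 230 229 230 231 230 230 229 230 229 229
236 236 237 236 235 235 235 235 236 235 237 237 235 232 230 234 236 234 234 233 233 232 233 231 233 233 231 230 231 230 230 229 229 228 230 228
235 235 235 235 234 234 235 234 237 236 235 235 234 223 214 226 234 231 225 225 223 223 226 231 233 234 231 231 230 232 229 230 229 229 230 229
235 235 234 234 234 235 236 236 236 237 236 236 233 218 191 210 225 216 192 183 183 183 200 222 227 231 232 230 231 231 231 230 230 
[... 1759 characters left out ...]
 232 231 230 229 226 207 189 197 206 211 196 172 184 201 209 211 211 210 213 212 208 205 217 228 231 232 231 231 232 233 232
231 231 231 231 231 232 231 231 229 220 196 194 192 195 207 200 180 178 186 197 207 211 210 207 205 203 214 225 231 231 230 230 231 232 233 233
231 230 230 230 231 231 232 232 229 219 203 203 207 207 207 208 197 183 177 184 194 199 197 196 199 209 222 229 232 233 231 230 232 232 232 231
230 228 229 232 233 232 232 232 232 223 211 211 222 222 215 208 206 199 188 185 194 194 191 195 203 216 225 232 233 233 232 232 232 230 232 232
230 230 231 232 233 233 233 233 233 232 227 229 231 231 223 216 208 209 207 208 208 209 208 210 217 219 226 231 233 232 232 233 231 232 231 231
```

The tail's dark mark moved about 43 mm along the axis, from 82–86 mm to 38–42 mm from the spindle, so the clip is home. Carrying the fork back to the rest.

Emit:
carry_out --targets '[{"dp":[25,-18,0],"yaw":-3},{"dp":[65,-47,0],"yaw":-8},{"dp":[105,-77,0],"yaw":-13},{"dp":[145,-106,0],"yaw":-18},{"dp":[185,-135,0],"yaw":-23},{"dp":[220,-161,0],"yaw":-26},{"dp":[250,-183,0],"yaw":-27.5},{"dp":[264,-193,0],"yaw":-27.5},{"dp":[264,-193,0],"yaw":-27.5},{"dp":[264,-193,0],"yaw":-27.5},{"dp":[264,-193,0],"yaw":-27.5}]'

```text
clock: 14.85
eef_pos: [506.2, 324.7, 130.6]
tcp_rot: [-3.141, 0.0, 1.8]
contact_force: [-0.3, 0.5, -1.3]
opening: 0.195
grasp_force: 79.0
```

```bash
python3 - <<'E'
from m import *
from go import go
go(505.6,326.6,27.8,103.33)
t=save("top","t6")
def prong(im,z,p,y):
    d=np.array([np.cos(y),np.sin(y)]);n=np.array([-d[1],d[0]])
    b=big(im,165,185,50,50);g=cv2.cvtColor(b,cv2.COLOR_RGB2GRAY)
    ys,xs=np.nonzero(g>105);P=np.array([onz("top",*un(q,165,185),z)[:2] for q in zip(xs[::5],ys[::5])])-p[:2]
    a,l=P@d,P@n; k=(a>60)&(a<140)&(abs(l)<40); a,l=a[k],l[k]; f=a>106
    print("xmax",np.percentile(a,99.5).round(1),"lat prongs",np.percentile(l[f],[1,99]).round(1),"mean",((np.percentile(l[f],1)+np.percentile(l[f],99))/2).round(1))
s=r.sense();prong(t,s['eef_pos'][2]+15,s['eef_pos'],s['tcp_rot'][2]-np.pi)
prong(np.load('pics/t1.npy'),43,np.array([505.6,326.6]),np.radians(103.33-180))
E
```

```text
clock 14.85 pos [506.2 324.7 130.6] rot [-1.7998e+02  2.0000e-02  1.0314e+02] dp [ 2.000e+00 -1.000e-01  1.028e+02] yaw -0.19 F [-0.3  0.5 -1.3] op 0.195 g 79.0
xmax 131.0 lat prongs [-32.4  25.5] mean -3.4Traceback (most recent call last):
  File "<stdin>", line 12, in <module>
  File "<stdin>", line 8, in prong
  File "h.py", line 9, in onz
    o,d=ray(n,u,v); return (o+d*(z-o[2])/d[2]).round(1)
        ~~~^^^^^^^
  File "h.py", line 7, in ray
    K,R,t=cam(n); return -R.T@t, R.T@np.linalg.inv(K)@np.array([u,v,1.])
          ~~~^^^
  File "h.py", line 4, in cam
    c=r.get_calibration(n); R=cv2.Rodrigues(np.array(c["rvec"],float))[0]; t=np.array(c["tvec"],float).ravel()
ValueError: time passes only in moves, steps and waits
```

```bash
sed -i 's/^def cam(n):/import functools\n@functools.cache\ndef cam(n):/' h.py; python3 - <<'E'
from m import *
def prong(im,z,p,y):
    d=np.array([np.cos(y),np.sin(y)]);n=np.array([-d[1],d[0]])
    b=big(im,165,185,50,50);g=cv2.cvtColor(b,cv2.COLOR_RGB2GRAY)
    ys,xs=np.nonzero(g>105);P=np.array([onz("top",*un(q,165,185),z)[:2] for q in zip(xs[::5],ys[::5])])-p[:2]
    a,l=P@d,P@n; k=(a>60)&(a<140)&(abs(l)<40); a,l=a[k],l[k]; f=a>106
    print("xmax",np.percentile(a,99.5).round(1),"lat prongs",np.percentile(l[f],[1,99]).round(1))
s=r.sense();print(s['eef_pos'],s['tcp_rot'][2])
prong(np.load('pics/t6.npy'),s['eef_pos'][2]+15,s['eef_pos'],s['tcp_rot'][2]-np.pi)
prong(np.load('pics/t1.npy'),43,np.array([505.6,326.6]),np.radians(103.33-180))
E
```

```text
[506.20804407 324.86508801 130.73111889] 1.800238812450825
xmax 131.0 lat prongs [-32.4  25.5]
xmax 130.8 lat prongs [-32.   27.7]
```

Emit:
carry_out --targets '[{"dp":[1.5,0,15],"yaw":-0.2},{"dp":[1.5,0,40],"yaw":-0.2},{"dp":[1.5,0,60],"yaw":-0.2},{"dp":[1.5,0,66],"yaw":-0.2},{"dp":[1.5,0,66],"yaw":-0.2},{"dp":[1.5,0,66],"yaw":-0.2}]'

```text
clock: 15.65
eef_pos: [505.9, 327.6, 65.5]
tcp_rot: [3.14, -0.0, 1.805]
contact_force: [-0.0, -1.0, -0.7]
opening: 0.199
grasp_force: 79.0
```

```bash
python3 go.py 505.6 326.6 27.8 103.33
```

```text
clock 15.65 pos [505.9 327.6  65.5] rot [ 1.7994e+02 -2.0000e-02  1.0343e+02] dp [-0.9 -0.6 37.7] yaw 0.1 F [-0.  -1.  -0.7] op 0.199 g 79.0
```

Emit:
carry_out --targets '[{"dp":[-0.8,-0.3,5],"yaw":0},{"dp":[-0.8,-0.3,12],"yaw":0},{"dp":[-0.8,-0.3,19],"yaw":0},{"dp":[-0.8,-0.3,26],"yaw":0},{"dp":[-0.8,-0.3,31],"yaw":0},{"dp":[-0.8,-0.3,34],"yaw":0},{"dp":[-0.8,-0.3,36],"yaw":0},{"dp":[-0.8,-0.3,37],"yaw":0},{"dp":[-0.8,-0.3,37.3],"yaw":0},{"dp":[-0.8,-0.3,37.3],"yaw":0}]'

```text
clock: 16.9
eef_pos: [505.5, 326.6, 27.8]
tcp_rot: [3.141, -0.0, 1.805]
contact_force: [0.9, -0.7, 3.0]
opening: 0.196
grasp_force: 79.6
```

```bash
python3 go.py 505.6 326.6 27.8 103.33
```

```text
clock 16.9 pos [505.5 326.6  27.8] rot [ 1.7997e+02 -1.0000e-02  1.0343e+02] dp [ 0.   0.1 -0. ] yaw 0.1 F [ 0.9 -0.7  3. ] op 0.196 g 79.6
```

It is seated at the original pose, with 3 N of support from the rest. Releasing and leaving.

Emit:
carry_out --targets '[{"dp":[0,0,0],"yaw":0},{"dp":[0,0,0],"yaw":0},{"dp":[0,0,0],"yaw":0},{"dp":[0,0,0],"yaw":0},{"dp":[0,0,0],"yaw":0},{"dp":[0,0,0],"yaw":0},{"dp":[0,0,0],"yaw":0},{"dp":[0,0,0],"yaw":0}]' --fingers 1

```text
clock: 17.9
eef_pos: [505.4, 326.5, 27.5]
tcp_rot: [3.142, 0.0, 1.805]
contact_force: [-0.0, -0.3, -0.3]
opening: 1.001
grasp_force: 0.0
```

Emit:
carry_out --targets '[{"dp":[0,0,-8],"yaw":0},{"dp":[0,0,-25],"yaw":0},{"dp":[0,0,-60],"yaw":0},{"dp":[0,0,-110],"yaw":0},{"dp":[0,0,-160],"yaw":0},{"dp":[90,30,-200],"yaw":0},{"dp":[140,60,-210],"yaw":0},{"dp":[200,100,-210],"yaw":0},{"dp":[200,100,-210],"yaw":0},{"dp":[200,100,-210],"yaw":0},{"dp":[200,100,-210],"yaw":0}]'

```text
clock: 19.27
eef_pos: [555.8, 543.7, 238.0]
tcp_rot: [-3.141, 0.001, 1.805]
contact_force: [0.4, 0.8, -0.9]
opening: 1.0
grasp_force: 0.0
```

```bash
python3 - <<'E'
from m import *
from go import go
t=save("top","t7");s=save("scene","s7")
go(505,326,28,103)
T0=np.load('pics/t0.npy');S0=np.load('pics/s0.npy')
for im in(T0,t):
    b=big(im,125,192,80,60).astype(int); m=(b[...,0]-b[...,2]>45)
    if m.any(): rr=cv2.minAreaRect(blob(m));print("wood top",un(rr[0],125,192),rr[1],rr[2])
    g=cv2.cvtColor(b.astype(np.uint8),cv2.COLOR_RGB2GRAY);c=blob((g>105)&~m&(np.arange(640)[None]>400));print(" prongs",un(cv2.boundingRect(c)[:2],125,192),cv2.boundingRect(c))
for im in(S0,s):
    b=big(im,135,150,100,75).astype(int); m=(b[...,0]-b[...,2]>45)
    if m.any(): c=blob(m).reshape(-1,2);print("wood scene",un(c.min(0),135,150),un(c.max(0),135,150))
for n,a,b in(("scene",S0,s),("top",T0,t)):
    D=cv2.GaussianBlur(cv2.absdiff(a,b).max(2),(3,3),0)>30
    k,l,st,ce=cv2.connectedComponentsWithStats(D.astype(np.uint8))
    print(n,[tuple(map(int,q)) for q in st[1:] if q[4]>6])
E
```

```text
clock 19.38 pos [556. 543. 238.] rot [-1.7999e+02  2.0000e-02  1.0339e+02] dp [-199.2  -99.8  210.1] yaw 0.39 F [ 0.7 -0.1  0.1] op 0.997 g 0.0
wood top [151.17378044 219.18902206] (36.81096267700195, 196.60350036621094) 77.94921112060547
 prongs [174.6875 202.6875] (401, 89, 162, 144)
wood top [151.30951691 219.98625755] (37.269920349121094, 197.85781860351562) 77.7508773803711
 prongs [174.6875 202.9375] (401, 91, 163, 179)
wood scene [185.9375 170.8125] [201.6875 180.9375]
wood scene [185.9375 170.9375] [201.1875 181.0625]
scene [(18, 0, 9, 6, 41), (28, 0, 37, 23, 530), (121, 0, 70, 48, 931), (0, 3, 23, 109, 1518), (49, 24, 7, 4, 16), (158, 49, 38, 59, 1259), (35, 54, 11, 3, 30), (36, 56, 33, 64, 1196), (0, 109, 3, 8, 19), (0, 126, 77, 76, 2910), (76, 147, 6, 10, 36), (79, 158, 5, 28, 64), (228, 159, 19, 18, 187), (252, 161, 7, 4, 18), (156, 169, 28, 7, 82), (209, 174, 3, 5, 11), (206, 180, 20, 9, 91), (200, 190, 14, 7, 48), (16, 193, 8, 4, 15), (37, 192, 13, 10, 42), (29, 194, 8, 7, 17), (294, 220, 3, 3, 8), (287, 225, 7, 9, 28), (294, 225, 9, 5, 32), (297, 233, 4, 3, 9), (316, 236, 5, 6, 23), (296, 238, 12, 7, 54)]
top [(131, 133, 13, 10, 113), (117, 143, 25, 23, 349), (0, 158, 67, 72, 2025), (143, 165, 12, 14, 125), (289, 192, 18, 10, 73), (0, 194, 226, 226, 20491), (302, 200, 5, 5, 18), (97, 202, 15, 38, 230), (292, 203, 4, 5, 14), (166, 204, 29, 22, 322), (167, 206, 6, 7, 27), (137, 224, 4, 3, 7), (86, 284, 26, 24, 203), (231, 355, 31, 30, 526), (202, 362, 5, 7, 17), (212, 373, 6, 7, 27), (257, 373, 28, 37, 484), (259, 380, 4, 5, 8)]
```

The fork is back in both notches within its play, the clip is home, and the arm is clear. The remaining image differences lie around the arm's new position.

```bash
python3 -c "
from rig import r
print(r.sign_off())"
```

```text
the job is handed in; nothing more can be done
None
```

The clip was pushed home onto the spindle with the fork, the fork was laid back in its rest with its fork end the same way as before, and the job was handed in at about 19 s.

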